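Rehang the round gourd on the free drying rail

ROBOT

A 7-joint arm with a two-finger parallel gripper is mounted at the origin on the work surface. World frame = base frame: x ahead of the robot, y to its left, z up, the work surface at z = 0. Lengths are in mm, angles in rad, forces in N, time in s.
With the tool pointing down it reaches from about 425 to 875 mm from the base axis. Payload 9.9 kg.
Tool frame: the origin (TCP) lies midway between the tips of the shut fingers; the grasp point (between the pads) lies 19 mm behind it; z points along the fingers, y is the line along which they close (so a half turn about z gives the same grasp; the last joint's range is limited). The gripper opens to 85 mm and grips with 20 to 120 N. Pads are 22 mm wide; open, the fingers measure 114 mm over their backs; the gripper's body (76 mm by 85 mm) begins 54 mm behind the grasp point. The pads swing forward as they close: fully open they stand 13 mm farther back than shut.
Start: joints at [-1.198, 0.576, 0.025, 1.437, -0.015, 1.129, -0.057], TCP at [297.721, 605.798, 231.289] pointing down, gripper open.
Joint ranges: [-2.76, 2.76], [-0.34, 2.15], [-1.52, 1.57], [0.19, 2.46], [-1.09, 4.23], [0.17, 1.99], [-2.82, 2.82]. Speed limits (rad/s): [2.22, 2.22, 3.01, 3.01, 3.14, 3.14, 3.14].

INTERFACE

Orientations are given as a unit quaternion [w, x, y, z].
In Python, from rig import ctrl gives the robot as it stands.
- The arm moves only by the tool shift_gripper, called after "Emit:" as a command line: name --argument value ..., lists and objects as JSON in quotes. Schema: {"type":"object","properties":{"segments":{"type":"array","items":{"type":"array","items":{"type":"array","items":{"type":"number"},"minItems":5,"maxItems":5},"minItems":1,"maxItems":12},"minItems":1,"maxItems":1},"only":{"type":"string"},"quiet":{"type":"boolean"},"lines":{"type":"string"}},"required":["segments"],"additionalProperties":false}. segments is a list that holds a single list of rows (three levels of brackets), with 1 to 12 rows, each of 5 numbers: dx, dy, dz in mm, then a turn about the tool's z in rad, then the finger opening in mm; each row shifts and turns the commanded pose from where the row before left it, along the tool's axes as they then stand; what a row does not reach is not made up. A row lasts 1/8 s, in which the tool goes at most 62.5 mm and 0.188 rad, less where a joint would pass 70% of its speed; a pose out of reach is approached as far as the arm can. The fingers move at their own pace and stop on an object; the grip force is fixed at half the most. Time passes only in rows, so rows that do not move let the fingers close. The tool returns the time, the measured TCP pose, the force, the opening and the grip force at its end. only (a regular expression) keeps the lines of the reply that match it, lines (a string "A,B") keeps lines A to B, and quiet returns only ok. Input that does not fit is refused with a message, and nothing moves.
- ctrl.state(): the state, without advancing time (a new reading comes with each control period).
- ctrl.capture(name): name is "side" or "top"; returns the picture (400x640x3 uint8, blue, green, red); there is no depth.
- ctrl.get_calibration(name): a dict with "intrinsics" (3x3 intrinsics, pixels), "rvec" (rotation vector, rad) and "tvec" (3), from world to camera coordinates, as OpenCV has them. Camera axes: x right, y down, z forward; pixel columns grow to the right and rows downward; lengths in mm; the calibration is good to about 2 mm. A picture is of the moment at which its call begins. get_calibration takes no time and is no camera call.
- ctrl.close_job(): hands the job in; it is judged then, once.
The state is a dict: "clock": time; "qpos": joint angles; "qvel": joint speeds; "joint_efforts": joint torques, N m; "position": TCP position; "eef_rot": TCP orientation; "wrist_force": force on the tool from outside, world axes, zero at the start; "moment": the same for the moment, N m; "width": finger opening in mm; "grasp_force": force on a finger pad.
Only numpy, scipy, OpenCV 4.12 (cv2) and the standard library are available. Lean on these libraries where they do the work, as an engineer would, in place of code of your own. Each camera call takes 0.05 s, during which the arm holds its last target. There are 200 camera calls.

TASK

On the drying rack, move the round-bellied gourd from its rail to the free rail: lift its hanger over the upturned end stop, bring it out to the front, and pass it over the free rail's end stop so that it hangs there at rest behind the stop. Leave the other two gourds hanging where they are and do not knock them.

Things in the scene. Friction and masses are not known exactly. Their poses are not given: they have to be found in the camera images.
- round_gourd: Gourd to move: glazed terracotta, widest of the three (round belly, 80 mm), mouth down under a white hanger, a closed frame round its rail. 0.18 to 0.36 kg. Origin: on the rail's axis when hanging; x along the rail to the back, y across, z up. Underside 136 mm below the origin. Hangs on one of the three occupied rails, origin 45 to 70 mm behind its end stop, parallel to the free rail.
- round_grip (a point): Grip point of the round gourd's hanger, 42 mm above body origin, on its 20 x 20 mm square post (post 17 to 62 mm above origin). Below it the frame, 64 mm wide, 14 mm thick along the rail. Its window: 48 mm wide; roof of two slopes, peak 7 mm above origin, settles itself on the rail; floor 56 mm below origin. Lift 20 mm to clear the stop; at 50 mm the floor meets the rail.
- free_rail: Empty one of four equal fixed white rails: 12 mm round bar, level, 200 mm above the table. Origin: on its axis at the end stop; x along the rail to the back, y across, z up. Front end turns up to the stop, a pin with its top 26 mm above the axis. Back beam 150 mm behind the stop, top 9 mm above the axis. Rails are parallel, 110 mm apart, stops in one line; any may be the empty one.
- slim_gourd: Bystander: slim, straight, slightly conical terracotta gourd, 50 mm wide at the mouth, on an equal hanger on its own rail, 45 to 70 mm behind the stop. Underside 148 mm below its origin. Origin and axes as for the round gourd.
- waisted_gourd: Bystander: terracotta gourd with a narrow waist, 54 mm at its widest, on an equal hanger on its own rail, 45 to 70 mm behind the stop. Underside 142 mm below its origin; origin and axes as for the round gourd. On the drip tray below lie a steel bombilla, a small round brush and a green tub, none over 50 mm high.

How it is judged (in metres and radians):
On the way:
1. the round gourd's hanger has been lifted at least 15 mm above where it hung (height (world z) of round_gourd above 0.215 m), for 0.1 s.
At the end, for the whole second after the job is handed in: Round gourd at rest, hanging on the free rail: hanger origin 12 to 120 mm behind the stop, within 10 mm of the rail axis sideways and in height, upright within 11 degrees, bearing on the rail. The other two gourds within 30 mm of their start, upright within 11 degrees (x of round_gourd in the frame of free_rail between 0.012 and 0.12 m and y of round_gourd in the frame of free_rail between -0.01 and 0.01 m and z of round_gourd in the frame of free_rail between -0.01 and 0.01 m and angle between each of round_gourd, slim_gourd, waisted_gourd's own z axis and vertical below 0.2 rad and linear speed of round_gourd below 0.03 m/s and contact force between round_gourd and free_rail above 0.5 N and distance of each of slim_gourd, waisted_gourd from where it was at the start of the episode below 0.03 m); the robot touches nothing.
It fails at once if the slim or the waisted gourd is pushed more than 40 mm from its place (distance of any of slim_gourd, waisted_gourd from where it was at the start of the episode above 0.04 m).
It fails at once if the round gourd knocks another gourd (more than 5 N) (contact force between round_gourd and slim_gourd above 5 N or contact force between round_gourd and waisted_gourd above 5 N).
It also fails if it takes over 48 s, if anything falls off the work surface, if the arm or the gripper's body presses on something with over 40 N, if the wrist force passes 120 N, or if a joint passes its speed limit or range.

## Working session

There is one attempt and no reset: what is moved stays moved. The work goes in short steps, Python scripts to look and compute and a tool call to move; the robot and the scene stay as the last step left them, time stands still between calls to the robot, and variables do not carry over. Pictures are saved under pics/ and viewed, at most 10 in all, crops included, and the job is handed in when it is done.

```bash
ls; mkdir -p pics; python3 - <<'E'
from rig import ctrl
import cv2
for n in("side","top"):
    cv2.imwrite(f"pics/{n}0.png",ctrl.capture(n)); c=ctrl.get_calibration(n); print(n,c)
s=ctrl.state();print(s["clock"],s["position"],s["eef_rot"],s["width"])
E
```

```text
pics
rig.py
side {'intrinsics': array([[463.99229409,   0.        , 314.63016111],
       [  0.        , 463.99229409, 203.52038052],
       [  0.        ,   0.        ,   1.        ]]), 'rvec': array([ 2.21806787, -0.88529499,  0.34306234]), 'tvec': array([-452.06295059,  490.3610617 ,  676.01404076])}
top {'intrinsics': array([[361.62816383,   0.        , 322.71484485],
       [  0.        , 361.62816383, 197.31730345],
       [  0.        ,   0.        ,   1.        ]]), 'rvec': array([ 2.22983502, -1.9087528 ,  0.25697326]), 'tvec': array([-74.69756341, 662.93069889, 754.38353157])}
0.1 [297.51490171 605.46773061 230.5318969 ] [-1.49312982e-04  2.26401878e-01  9.74033705e-01 -7.13360400e-04] 85.30647827600235
```

View pics/side0.png

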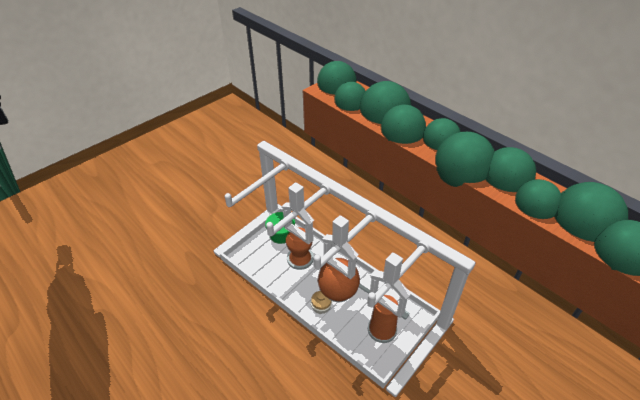

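View pics/top0.png

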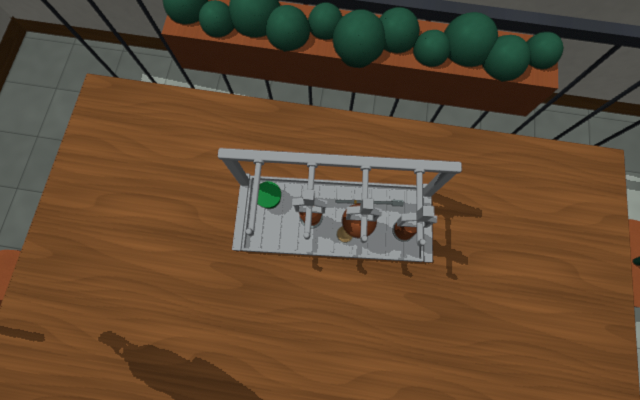

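Side view: the free rail is leftmost (stop at about 228,200), then waisted (296,240), round (340,280) and slim (385,315). The top view shows the same order, with the free stop near (249,232) and the round hanger near (367,205). I'll enlarge both for exact pixels.

```bash
python3 - <<'E'
import cv2
s=cv2.imread("pics/side0.png")[140:340,210:476];t=cv2.imread("pics/top0.png")[140:270,215:475]
cv2.imwrite("pics/sc.png",cv2.resize(s,None,fx=3,fy=3,interpolation=cv2.INTER_CUBIC))
cv2.imwrite("pics/tc.png",cv2.resize(t,None,fx=3,fy=3,interpolation=cv2.INTER_CUBIC))
E
```

```text
(no output)
```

View pics/sc.png

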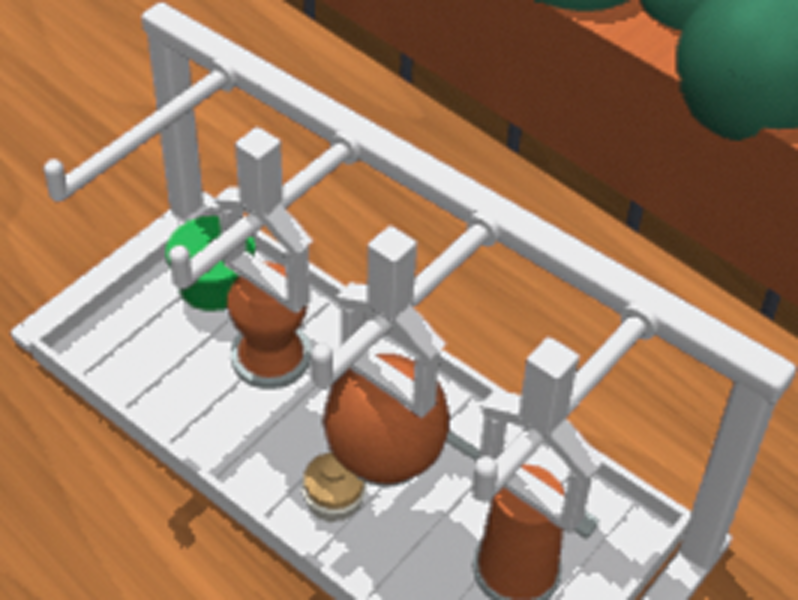

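View pics/tc.png

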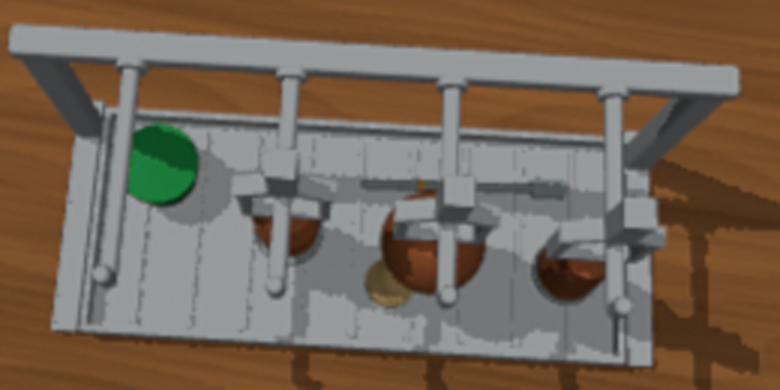

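```bash
cat > h.py <<'E'
import numpy as np,cv2
from rig import ctrl
def cal(n):
    c=ctrl.get_calibration(n);R=cv2.Rodrigues(c["rvec"])[0];return c["intrinsics"],R,c["tvec"].reshape(3)
def ray(n,uv):
    K,R,t=cal(n);d=R.T@np.linalg.inv(K)@[*uv,1];return -R.T@t,d/np.linalg.norm(d)
def plane(n,uv,z):
    o,d=ray(n,uv);return o+d*(z-o[2])/d[2]
def tri(a,b):
    o,d=ray("side",a);p,e=ray("top",b)
    s=np.linalg.lstsq(np.c_[d,-e],p-o,rcond=None)[0];x,y=o+s[0]*d,p+s[1]*e
    return (x+y)/2,np.linalg.norm(x-y)
E
python3 - <<'E'
from h import *
np.set_printoptions(precision=1,suppress=True)
S=lambda p:((p[0]+.5)/3-.5+210,(p[1]+.5)/3-.5+140);T=lambda p:((p[0]+.5)/3-.5+215,(p[1]+.5)/3-.5+140)
print("cams",ray("side",(0,0))[0],ray("top",(0,0))[0])
for k,a,b in [("free",(54,166),(104,272)),("w",(180,253),(277,285)),("r",(321,351),(448,294)),("s",(485,464),(622,305)),
 ("rpost",(392,241),(460,188)),("wpost",(259,142),(281,160)),("spost",(552,354),(638,210))]:
    x,g=tri(S(a),T(b));print(k,x,g, plane("side",S(a),226 if 'post' not in k else 262),plane("top",T(b),226 if 'post' not in k else 262))
E
```

```text
cams [ 252.7 -410.9  818. ] [450.7  -0.9 900.6]
free [545.2 149.4 227.4] 1.5511071114397679 [546.7 150.5 226. ] [544.7 150.1 226. ]
w [554.6  40.7 227.2] 3.1802174298183767 [556.7  41.  226. ] [553.4  41.5 226. ]
r [565.7 -65.8 224.9] 2.6220561016259034 [566.3 -67.  226. ] [564.3 -65.1 226. ]
s [ 575.9 -174.6  224.4] 3.0438226478930592 [ 576.5 -175.8  226. ] [ 574.2 -173.4  226. ]
rpost [623.9 -61.1 264.7] 2.104499134034087 [626.7 -59.7 262. ] [623.6 -60.8 262. ]
wpost [625.   48.9 262.9] 2.389882515654797 [626.9  49.3 262. ] [624.2  49.5 262. ]
spost [ 627.7 -169.5  262.7] 2.7173050904000635 [ 629.6 -169.6  262. ] [ 626.7 -168.9  262. ]
```

The free rail's stop is at about (545,150). The round gourd's stop is at (565.5,-66) and its post is at (624.5,-60.8). The rails are yawed 5.2°. First I'll raise the tool and turn it.

Emit:
shift_gripper --segments '[[[0,0,-30,-0.183,85],[0,0,-30,-0.183,85],[0,0,-30,-0.183,85],[0,0,0,0,85],[0,0,0,0,85]]]'

```text
clock: 0.72
position: [297.6, 605.4, 320.3]
eef_rot: [-0.0, -0.045, 0.999, -0.001]
wrist_force: [-0.0, 0.0, -0.6]
width: 85.0
grasp_force: 0.0
```

```bash
cat >> h.py <<'E'
from scipy.spatial.transform import Rotation as Ro
def off(target):
    s=ctrl.state();q=s["eef_rot"];R=Ro.from_quat([q[1],q[2],q[3],q[0]]).as_matrix()
    y=R[:,1];print("tool y deg",np.degrees(np.arctan2(y[1],y[0])),"z",R[:,2].round(3),"pos",np.round(s["position"],1),"tool delta",(R.T@(np.array(target)-s["position"])).round(1),"w",round(s["width"],1),"gf",s["grasp_force"],"t",s["clock"])
E
python3 -c "
from h import *
off([624.5,-60.8,320])"
```

```text
tool y deg 95.17413274401054 z [-0.001 -0.001 -1.   ] pos [297.6 605.4 320.3] tool delta [-265.5 -693.     1. ] w 85.0 gf 0.0 t 0.725
```

Emit:
shift_gripper --segments '[[[-22,-57,0,0,85],[-22,-57,0,0,85],[-22,-57,0,0,85],[-22,-57,0,0,85],[-22,-57,0,0,85],[-22,-57,0,0,85],[-22,-57,0,0,85],[-22,-57,0,0,85],[-22,-57,0,0,85],[-22,-57,0,0,85],[-22,-57,0,0,85],[0,0,0,0,85]]]'

```text
clock: 2.22
position: [596.9, -2.4, 319.5]
eef_rot: [-0.001, -0.041, 0.999, -0.002]
wrist_force: [-1.2, 0.5, -0.1]
width: 85.2
grasp_force: 0.0
```

```bash
python3 -c "
from h import *
off([624.5,-60.8,320])"
```

```text
tool y deg 94.70531271633806 z [-0.002 -0.003 -1.   ] pos [596.9  -2.4 319.5] tool delta [-22.7 -60.4  -0.4] w 85.2 gf 0.0 t 2.225
```

Emit:
shift_gripper --segments '[[[-11,-30,0,-0.008,85],[-11,-30,0,0,85],[0,0,0,0,85],[0,0,0,0,85]]]'

```text
clock: 2.72
position: [623.5, -52.4, 320.4]
eef_rot: [-0.001, -0.05, 0.999, 0.0]
wrist_force: [0.5, -0.3, 0.1]
width: 84.9
grasp_force: 0.0
```

```bash
python3 - <<'E'
from h import *
off([624.5,-60.8,224])
for n in("side","top"): cv2.imwrite(f"pics/{n}1.png",ctrl.capture(n))
a=cv2.imread("pics/side1.png")[130:330,230:430];b=cv2.imread("pics/top1.png")[120:320,260:460]
cv2.imwrite("pics/c1.png",cv2.resize(np.hstack([a,b]),None,fx=2,fy=2,interpolation=cv2.INTER_CUBIC))
E
```

```text
tool y deg 95.76315827441199 z [-0.002  0.001 -1.   ] pos [623.5 -52.4 320.4] tool delta [-0.3 -8.5 96.4] w 84.9 gf 0.0 t 2.725
```

View pics/c1.png

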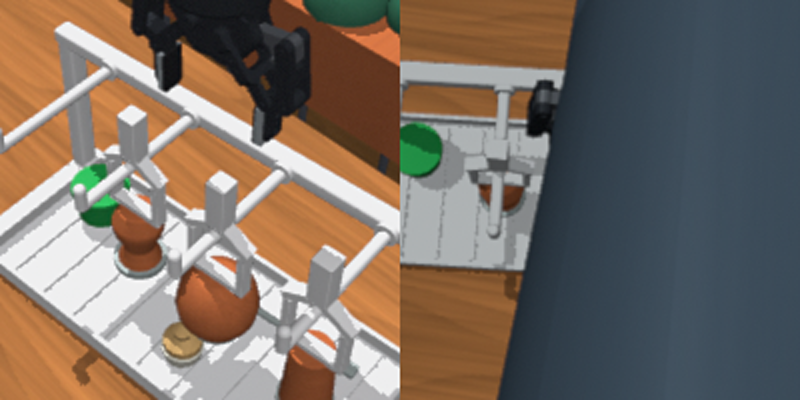

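Crop, left half: the open fingers at about (167,80) and (267,135) straddle above the round post at (221,180), slightly to its left. The top view is hidden by the arm. Next I shift right and descend.

Emit:
shift_gripper --segments '[[[0,-8.5,0,0.009,85],[0,0,0,0,85],[0,0,25,0,85],[0,0,25,0,85],[0,0,15,0,85],[0,0,0,0,85],[0,0,0,0,85]]]'

```text
clock: 3.7
position: [625.4, -62.4, 257.2]
eef_rot: [0.001, -0.046, 0.999, -0.0]
wrist_force: [0.3, 0.8, 0.2]
width: 84.7
grasp_force: 0.0
```

```bash
python3 - <<'E'
from h import *
off([624.5,-60.8,224])
cv2.imwrite("pics/c2.png",cv2.resize(ctrl.capture("side")[150:300,270:420],None,fx=4,fy=4,interpolation=cv2.INTER_CUBIC))
E
```

```text
tool y deg 95.22161345830825 z [ 0.001 -0.    -1.   ] pos [625.4 -62.4 257.2] tool delta [ 0.8  1.7 33.2] w 84.7 gf 0.0 t 3.7
```

View pics/c2.png

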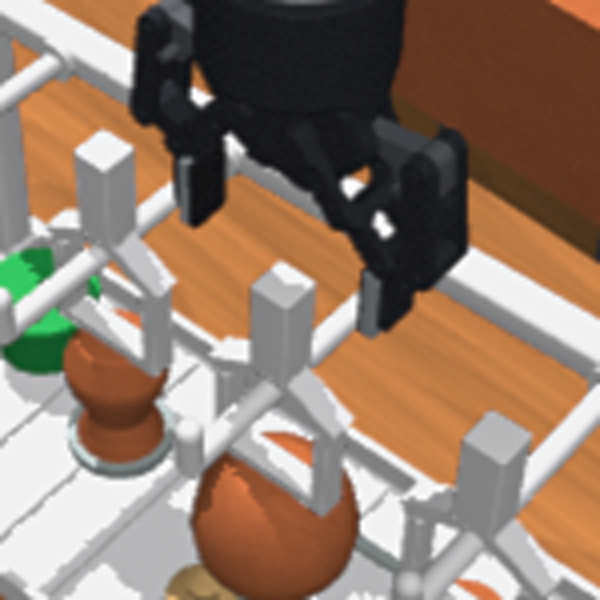

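The open finger tips, at about (200,215) and (390,325), are centred over the round post top at (283,280). I'll descend and close.

Emit:
shift_gripper --segments '[[[0,1,17,0,85],[0,0,16,0,85],[0,0,0,0,85],[0,0,0,0,40],[0,0,0,0,25],[0,0,0,0,10],[0,0,0,0,10],[0,0,0,0,10],[0,0,0,0,10]]]'

```text
clock: 4.88
position: [625.0, -61.3, 223.7]
eef_rot: [0.0, -0.046, 0.999, -0.0]
wrist_force: [-0.2, 1.2, 4.3]
width: 19.6
grasp_force: 59.0
```

```bash
python3 - <<'E'
from h import *
off([624.5,-60.8,224])
E
```

```text
tool y deg 95.2260884549373 z [ 0.001  0.    -1.   ] pos [625.  -61.3 223.7] tool delta [ 0.5  0.5 -0.3] w 19.6 gf 58.95993769168854 t 4.875
```

The post is gripped at 19.6 mm. Lifting 34 mm.

Emit:
shift_gripper --segments '[[[0,0,-8,0,10],[0,0,-13,0,10],[0,0,-13,0,10],[0,0,0,0,10],[0,0,0,0,10],[0,0,0,0,10]]]'

```text
clock: 5.62
position: [624.5, -61.3, 256.8]
eef_rot: [-0.0, -0.046, 0.999, 0.0]
wrist_force: [0.1, 0.9, -3.4]
width: 19.4
grasp_force: 58.7
```

```bash
python3 - <<'E'
from h import *
off([624.5,-60.8,258])
cv2.imwrite("pics/c3.png",cv2.resize(ctrl.capture("side")[150:300,270:420],None,fx=4,fy=4,interpolation=cv2.INTER_CUBIC))
E
```

```text
tool y deg 95.2271663044037 z [-0.001  0.    -1.   ] pos [624.5 -61.3 256.8] tool delta [-0.   0.5 -1.2] w 19.4 gf 58.74303638935089 t 5.625
```

View pics/c3.png

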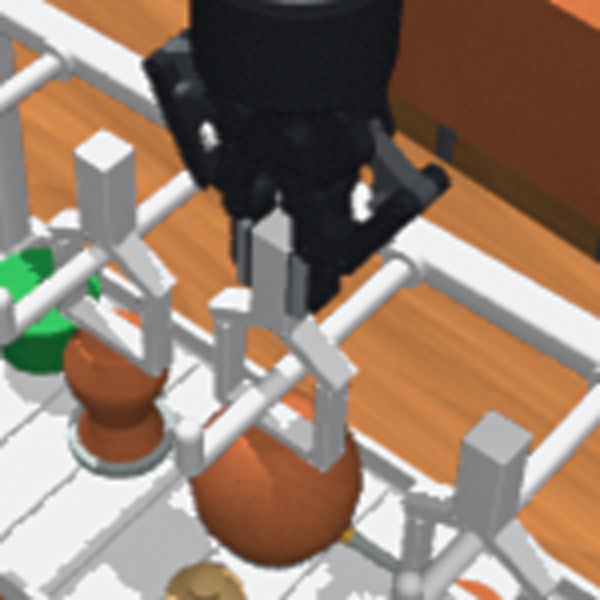

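The gourd is lifted 33 mm and the rail runs mid-window, with roof at (285,320) and floor at (330,465). Bringing it out 125 mm to the front.

Emit:
shift_gripper --segments '[[[7,0,0,0,10],[14,0,0,0,10],[20,0,0,0,10],[20,0,0,0,10],[20,0,0,0,10],[20,0,0,0,10],[16,0,0,0,10],[8,0,0,0,10],[0,0,0,0,10],[0,0,0,0,10]]]'

```text
clock: 6.92
position: [501.0, -72.6, 257.3]
eef_rot: [0.0, -0.046, 0.999, -0.0]
wrist_force: [0.5, -0.3, -2.9]
width: 19.7
grasp_force: 58.7
```

```bash
python3 - <<'E'
from h import *
l=np.array([-.0914,.9958,0]);r=np.array([.9958,.0914,0])
off(np.array([545.5,150,257])-66*r)
E
```

```text
tool y deg 95.24110677356317 z [ 0.001  0.    -1.   ] pos [501.  -72.6 257.3] tool delta [  1.3 217.6   0.3] w 19.7 gf 58.66607129573822 t 6.925
```

Emit:
shift_gripper --segments '[[[0,9,0,0,10],[0,18,0,0,10],[0,27,0,0,10],[0,30,0,0,10],[0,30,0,0,10],[0,30,0,0,10],[0,30,0,0,10],[0,23,0,0,10],[0,15,0,0,10],[0,7,0,0,10],[0,0,0,0,10],[0,0,0,0,10]]]'

```text
clock: 8.43
position: [480.6, 144.4, 257.3]
eef_rot: [-0.0, -0.045, 0.999, -0.0]
wrist_force: [-0.5, 0.6, -4.2]
width: 19.2
grasp_force: 58.9
```

```bash
python3 - <<'E'
from h import *
r=np.array([.9958,.0914,0])
off(np.array([545.5,150,257])+60*r)
for n in("side","top"): cv2.imwrite(f"pics/{n}4.png",ctrl.capture(n))
a=cv2.imread("pics/side4.png")[110:310,150:350];b=cv2.imread("pics/top4.png")[120:320,180:380]
cv2.imwrite("pics/c4.png",cv2.resize(np.hstack([a,b]),None,fx=2,fy=2,interpolation=cv2.INTER_CUBIC))
E
```

```text
tool y deg 95.15197426213253 z [-0. -0. -1.] pos [480.6 144.4 257.3] tool delta [-125.2   -0.2    0.3] w 19.2 gf 58.87285888195038 t 8.425
```

View pics/c4.png

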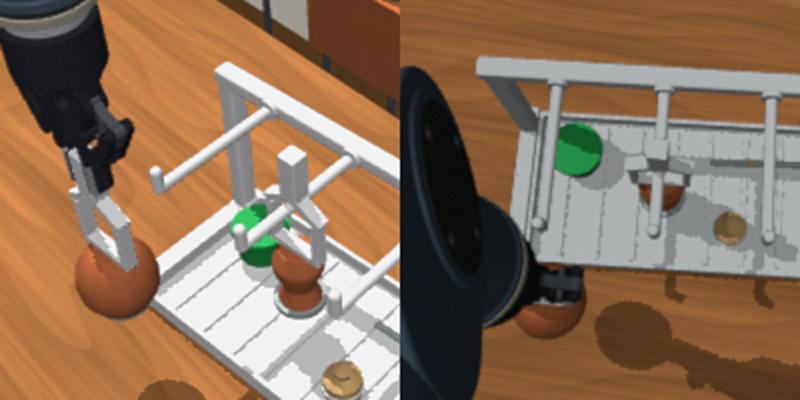

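The gourd hangs upright in front of the free rail at side-crop (118,280), with the stop at (157,178). It is laterally aligned to within 1 mm. Moving back over the stop.

Emit:
shift_gripper --segments '[[[-7,0,0,0,10],[-14,0,0,0,10],[-20,0,0,0,10],[-20,0,0,0,10],[-20,0,0,0,10],[-20,0,0,0,10],[-14,0,0,0,10],[-8,0,0,0,10],[0,0,0,0,10],[0,0,0,0,10]]]'

```text
clock: 9.78
position: [602.4, 156.6, 257.3]
eef_rot: [-0.0, -0.046, 0.999, -0.0]
wrist_force: [-0.2, -0.3, -3.5]
width: 19.3
grasp_force: 58.9
```

```bash
python3 - <<'E'
from h import *
r=np.array([.9958,.0914,0])
off(np.array([545.5,150,224])+60*r)
cv2.imwrite("pics/c5.png",cv2.resize(ctrl.capture("side")[110:260,200:350],None,fx=4,fy=4,interpolation=cv2.INTER_CUBIC))
E
```

```text
tool y deg 95.23138928005075 z [-0. -0. -1.] pos [602.4 156.6 257.3] tool delta [-2.7 -1.3 33.3] w 19.3 gf 58.86975288391113 t 9.775
```

View pics/c5.png

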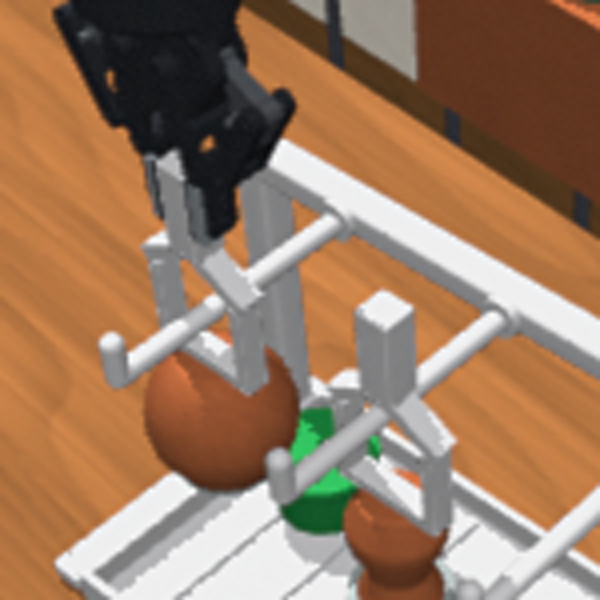

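The free rail passes through the hanger's window, and the stop at (113,350) is in front. Lowering.

Emit:
shift_gripper --segments '[[[0,0,10,0,10],[0,0,12,0,10],[0,0,6,0,10],[0,0,3,0,10],[0,0,1.5,0,10],[0,0,0,0,10],[0,0,0,0,10]]]'

```text
clock: 10.7
position: [603.1, 156.6, 225.1]
eef_rot: [0.0, -0.046, 0.999, 0.0]
wrist_force: [-0.4, -0.4, -2.4]
width: 19.4
grasp_force: 58.9
```

Emit:
shift_gripper --segments '[[[0,0,1.5,0,10],[0,0,0,0,10],[0,0,0,0,10]]]'

```text
clock: 11.08
position: [603.3, 156.9, 224.0]
eef_rot: [0.001, -0.046, 0.999, 0.0]
wrist_force: [-0.1, 0.3, 5.5]
width: 19.1
grasp_force: 59.9
```

The wrist force went from -2.4 to +5.5 N, so the hanger is bearing on the rail. Opening gradually.

Emit:
shift_gripper --segments '[[[0,0,0,0,22],[0,0,0,0,26],[0,0,0,0,34],[0,0,0,0,50],[0,0,0,0,70],[0,0,0,0,70],[0,0,0,0,70]]]'

```text
clock: 11.95
position: [602.9, 156.6, 223.3]
eef_rot: [0.0, -0.046, 0.999, 0.0]
wrist_force: [-0.8, 0.8, -0.3]
width: 70.1
grasp_force: 0.0
```

Emit:
shift_gripper --segments '[[[0,0,-10,0,70],[0,0,-20,0,70],[0,0,-30,0,70],[0,0,-30,0,70],[0,0,-30,0,70],[0,0,0,0,70],[0,0,0,0,70],[0,0,0,0,70],[0,0,0,0,70],[0,0,0,0,70]]]'

```text
clock: 13.2
position: [602.8, 156.5, 342.9]
eef_rot: [-0.0, -0.046, 0.999, -0.0]
wrist_force: [0.4, -0.3, 1.1]
width: 69.7
grasp_force: 0.0
```

```bash
python3 - <<'E'
from h import *
for n in("side","top"): cv2.imwrite(f"pics/{n}6.png",ctrl.capture(n))
a=cv2.imread("pics/side6.png")[130:330,210:410];b=cv2.imread("pics/top6.png")[120:320,200:400]
cv2.imwrite("pics/c6.png",cv2.resize(np.hstack([a,b]),None,fx=2,fy=2,interpolation=cv2.INTER_CUBIC))
a1=ctrl.capture("side");d=cv2.absdiff(a1,cv2.imread("pics/side6.png")).max(2)
print("moving px",(d>40).sum())
E
```

```text
moving px 2
```

View pics/c6.png

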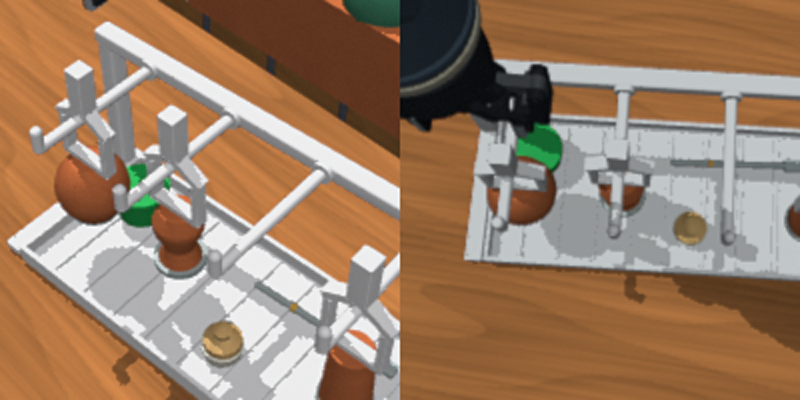

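The round gourd hangs upright on the free rail, with its post at side-crop (79,70) and the stop at (37,135). The others are unmoved. I'll wait briefly for any swing to die out, then check position and motion and hand in.

Emit:
shift_gripper --segments '[[[0,0,0,0,70],[0,0,0,0,70],[0,0,0,0,70],[0,0,0,0,70],[0,0,0,0,70],[0,0,0,0,70],[0,0,0,0,70],[0,0,0,0,70],[0,0,0,0,70],[0,0,0,0,70],[0,0,0,0,70],[0,0,0,0,70]]]'

```text
clock: 14.85
position: [602.9, 156.6, 343.3]
eef_rot: [-0.0, -0.046, 0.999, -0.0]
wrist_force: [0.1, -0.5, 0.1]
width: 70.3
grasp_force: 0.0
```

```bash
python3 - <<'E'
from h import *
a=ctrl.capture("side");o=cv2.imread("pics/side6.png")
print("changed",(cv2.absdiff(a,o).max(2)>40).sum())
x,g=tri((79/2+210,70/2+130),(500/2-200+200,152/2+120));print("post",x,g)
d=plane("side",(79/2+210,70/2+130),262)-np.array([545.5,150,262]);print("behind",d@[.9958,.0914,0],"side",d@[-.0914,.9958,0])
print(ctrl.close_job())
E
```

```text
changed 10
post [603.00594826 153.2025122  262.54499381] 2.3749969951930794
behind 59.034851612524804 side -2.0671226944394214
the job is handed in; nothing more can be done
None
```

The round gourd now hangs at rest on the free rail, about 59 mm behind the stop and about 2 mm off its axis by camera, with the other two gourds left in place; the job was handed in at about 15 s, but the hand-in returned no verdict.

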